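Clear the vise bed and close the sliding jaw

TASK

The drilling vise cannot be closed because a small stepped aluminium block was left on its bed, between the sliding jaw and the drilled steel plate. Lift the block out and set it down, without dropping it, flat and the same way up in the empty grey parts tray; then slide the jaw all the way to its end stop so that the plate lies pushed up square against the fixed jaw. Keep the plate flat on the vise bed and leave the flask, the bored block and the screwdriver where they are.

Things in the scene. Friction and masses are not known exactly. Their poses are not given: they have to be found in the camera images.
- vise: Steel drilling vise, bolted to the bench. Dark steel bed 120 mm (its x) by 300 mm (its y, from -160 to +140 mm), flat top 30 mm above the bench. Origin on the bench, z up. The fixed jaw is 100 mm wide (x), covers y = +115 to +140 mm and rises 35 mm above the bed; its inner face is at y = +115 mm. Low clamping ears (18 mm high with bolts) reach to x = +-82 mm.
- jaw (a joint): Position of the sliding jaw in m along the vise's +y (towards the fixed jaw): 0 fully open, 0.170 at the end stop. The jaw is a bright steel block 90 mm (vise x) by 36 mm (vise y), top 32 mm above the bed; its front face stands at vise y = -106.5 mm + joint value. It slides stiffly (a few N) and stays where it is left. At the end stop it leaves 51.5 mm to the fixed jaw.
- jaw_grip (a point): Centre of the upright black grip in the middle of the sliding jaw's top: 34 mm (vise x) by 14 mm (vise y), from 32 to 60 mm above the bed (62 to 90 mm above the bench); this point is 46 mm above the bed, 76 mm above the bench. Its axes are those of the vise.
- plate: Workpiece: loose flat steel plate 80 mm (its x) by 50 mm (its y), 18 mm thick, six drilled holes marked on top, lying on the vise bed near the fixed jaw. Origin at the centre of its underside.
- block: The obstacle: loose aluminium block like an upside-down T. Foot 32 mm (its x) by 44 mm (its y), 18 mm high; on its middle a step 32 mm (x) by 22 mm (y) up to 36 mm total height. The two x faces are flat over the full height, 32 mm apart. About 110 g. Origin at the centre of its underside, z up.
- tray: Open grey plastic parts tray, fixed to the bench, 150 mm (its x) by 130 mm (its y), walls 5 mm thick and 30 mm high. Origin at the centre of its underside.
- tray_in (a point): Centre of the tray's inner floor, 5 mm above the bench; inner floor 140 mm (tray x) by 120 mm (tray y). Its axes are those of the tray.
- flask: Bystander: dark steel drinking bottle, 64 mm across, 150 mm tall, standing. Origin at the centre of its underside.
- manifold: Bystander: plain aluminium bored block 60 x 50 x 30 mm with three bores on top, lying on the bench beyond the vise. Origin at the centre of its underside.
- driver: Bystander: screwdriver lying on the bench beyond the vise and the tray. Origin under its middle, handle towards its -x.
Mind the look-alikes: they are no part of the job. Leave any green or orange look-alike of the block alone.

How it is judged:
By the outcome, as a careful person would: the job done as asked, in the order asked, and still so for the second after the job is handed in, with the robot touching nothing.
It also fails if it takes over 56 s, if anything falls off the work surface, if the arm or the gripper's body presses on something with over 40 N, if the wrist force passes 120 N, or if a joint passes its speed limit or range.

ROBOT

A 6-joint arm with a two-finger parallel gripper is mounted at the origin on the work surface. World frame = base frame: x ahead of the robot, y to its left, z up, the work surface at z = 0. Lengths are in mm, angles in rad, forces in N, time in s.
With the tool pointing down it reaches from about 150 to 775 mm from the base axis. Payload 6.1 kg.
Tool frame: the origin (TCP) lies midway between the tips of the shut fingers; the grasp point (between the pads) lies 19 mm behind it; z points along the fingers, y is the line along which they close (so a half turn about z gives the same grasp; the last joint's range is limited). The gripper opens to 85 mm and grips with 20 to 120 N. Pads are 22 mm wide; open, the fingers measure 114 mm over their backs; the gripper's body (76 mm by 85 mm) begins 54 mm behind the grasp point. The pads swing forward as they close: fully open they stand 13 mm farther back than shut.
Start: joints at [1.227, 0.126, -0.04, 1.405, 0, 1.571], TCP at [176.953, 494.263, 231.295] pointing down, gripper open.
Joint ranges: [-2.72, 2.72], [-0.95, 1.95], [-1.27, 1.35], [-1.78, 2.02], [-1.46, 1.47], [-3.14, 3.14]. Speed limits (rad/s): [2.39, 2.39, 3.01, 3.14, 3.14, 3.14].

INTERFACE

Orientations are given as a unit quaternion [x, y, z, w].
In Python, from bench import get_obs, optics, job gives the robot as it stands.
- The arm moves only by the shell command python3 -m jog 'ROWS'. ROWS is JSON, one flat list of numbers, 5 for each row, row after row: the shift along the tool's x, y, z in cm, then the turn about the tool's z in degrees, then the finger opening in cm, from 0 to 8.54. In form: [dx, dy, dz, twist, fingers, dx, dy, dz, twist, fingers, ...]. A call has 1 to 20 rows; each row is the pose to reach, as a shift and turn from the pose commanded when the call began, along the tool's axes at that moment; what a row does not reach only later rows make up. A row lasts 1/12 s, in which the tool goes at most 41.7 mm and 7.16 degrees, less where a joint would pass 70% of its speed; a pose out of reach is approached as far as the arm can. A call with a gripper value outside its range is refused whole. The fingers move at their own pace and stop on an object; the grip force is fixed at half the most. Time passes only in rows, so rows that repeat a pose let the fingers close. It gives the time, the measured TCP pose, the force, the opening and the grip force at its end, in the units of the state.
- get_obs(): the state, without advancing time (a new reading comes with each control period).
- optics.camera(name): name is "side" or "top" or "wrist"; returns a dict with "img" (420x560x3 uint8, red, green, blue), "depth" (420x560 float32, mm along the optical axis (not along the pixel's ray), 0 where there is no reading), "K" (3x3 intrinsics, pixels), "eye" and "orientation" of the camera in the world; the wrist camera has in their place "tool_from_camera" (4x4, takes a point from camera to tool coordinates, whose origin is the TCP and whose axes are the flange's). Camera axes: x right, y down, z forward; pixel columns grow to the right and rows downward; lengths in mm; the calibration is good to about 2 mm. A picture is of the moment at which its call begins: read the wrist's pose just before it.
- job.finish_job(): hands the job in; it is judged then, once.
The state is a dict: "clock": time; "joint_pos": joint angles; "qd": joint speeds; "joint_torque": joint torques, N m; "position": TCP position; "ee_rot": TCP orientation; "wrist_force": force on the tool from outside, world axes, zero at the start; "ft_torque": the same for the moment, N m; "opening": opening from 0.0 (shut) to 1.0 (fully open); "finger_force": force on a finger pad.
Only numpy, scipy, OpenCV 4.12 (cv2) and the standard library are available. Lean on these libraries where they do the work, as an engineer would, in place of code of your own. Each camera call takes 0.05 s, during which the arm holds its last target. There are 200 camera calls.

## Working session

There is one attempt and no reset: what is moved stays moved. The work goes in short steps, Python scripts to look and compute and a shell command to move; the robot and the scene stay as the last step left them, time stands still between calls to the robot, and variables do not carry over. Pictures are saved under pics/ and viewed, at most 10 in all, crops included, and the job is handed in when it is done.

```bash
mkdir -p pics; ls; cat > h.py <<'E'
import numpy as np, cv2
from scipy.spatial.transform import Rotation as R
from bench import get_obs, optics, job
def cam(n):
    o=get_obs(); c=optics.camera(n)
    if n=="wrist":
        T=np.eye(4);T[:3,:3]=R.from_quat(o["ee_rot"]).as_matrix();T[:3,3]=o["position"]
        T=T@np.array(c["tool_from_camera"]); c["R"],c["e"]=T[:3,:3],T[:3,3]
    else:
        c["R"]=R.from_quat(c["orientation"]).as_matrix() if np.size(c["orientation"])==4 else np.array(c["orientation"]); c["e"]=np.array(c["eye"])
    return c
def onplane(c,uv,z):
    uv=np.atleast_2d(uv).astype(float); d=np.c_[uv,np.ones(len(uv))]@np.linalg.inv(c["K"]).T@c["R"].T
    return c["e"]+d*((z-c["e"][2])/d[:,2])[:,None]
def cloud(c):
    v,u=np.mgrid[:420,:560]; z=c["depth"]
    d=np.stack([u,v,np.ones_like(u)],-1)@np.linalg.inv(c["K"]).T*z[...,None]
    P=d@c["R"].T+c["e"]; P[z==0]=np.nan; return P
def save(c,n): cv2.imwrite("pics/"+n+".png",c["img"][...,::-1])
E
python3 - <<'E'
from h import *
o=get_obs(); print({k:np.round(v,3) for k,v in o.items()})
for n in("top","side"):
    c=cam(n);save(c,n);print(n,c["e"],c["R"].round(3).tolist(),c["K"].tolist())
a=np.hstack
E
```

```text
pics
{'clock': np.float64(0.0), 'joint_pos': array([ 1.227,  0.126, -0.041,  1.405,  0.   ,  1.571]), 'qd': array([-0.002,  0.   ,  0.   , -0.   ,  0.   ,  0.001]), 'joint_torque': array([-1.0000e-03, -4.3591e+01,  3.5293e+01,  1.7000e-02,  0.0000e+00,
        0.0000e+00]), 'position': array([176.82 , 493.899, 230.512]), 'ee_rot': array([ 0.171,  0.985, -0.001, -0.   ]), 'wrist_force': array([-0.763,  0.691,  0.142]), 'ft_torque': array([-0.056, -0.027,  0.067]), 'finger_force': np.float64(0.0), 'opening': np.float64(1.001)}
top [ 470.35413476  -48.89196159 1165.22879574] [[0.017, -0.995, 0.096], [-1.0, -0.016, 0.016], [-0.014, -0.096, -0.995]] [[526.1368551141503, 0.0, 282.1001601968861], [0.0, 526.1368551141503, 219.37374592268586], [0.0, 0.0, 1.0]]
side [352.95884843 623.65734798 578.34746641] [[-0.955, -0.165, 0.247], [-0.297, 0.56, -0.773], [-0.011, -0.812, -0.584]] [[431.79001744363416, 0.0, 285.7194222790128], [0.0, 431.79001744363416, 221.88674858923642], [0.0, 0.0, 1.0]]
```

View pics/top.png

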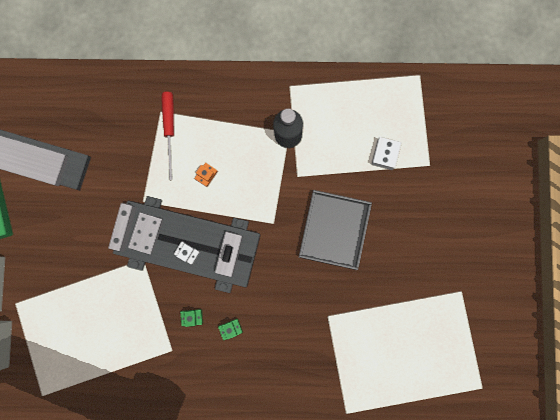

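View pics/side.png

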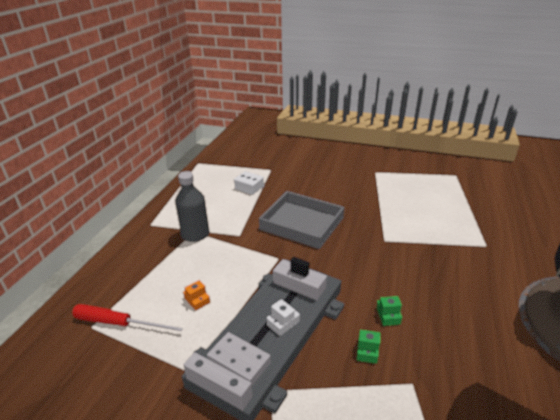

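Top view: the bright aluminium T-block is on the vise bed at (186,252). Look-alikes are the orange one at (206,174), the green ones at (190,318) and (230,329), and the bored manifold at (386,152). I choose the uncoloured one on the bed, between the jaw (229,253) and the plate (145,233). The tray is at (336,230).

```bash
python3 - <<'E'
from h import *
c=cam("top");P=cloud(c);Z=P[...,2]
cr=cv2.resize(c["img"][190:300,100:270],None,fx=4.5,fy=4.5,interpolation=cv2.INTER_CUBIC);cv2.imwrite("pics/crop.png",cr[...,::-1])
hsv=cv2.cvtColor(c["img"],cv2.COLOR_RGB2HSV)
br=((hsv[...,2]>115)&(hsv[...,1]<50)).astype(np.uint8)
dk=((hsv[...,1]<60)&(hsv[...,2]<115)).astype(np.uint8)
for nm,m,roi,z in(("bright",br,(100,190,170,105),None),("dark",dk,(290,180,90,100),30)):
    x,y,w,h=roi;M=np.zeros_like(m);M[y:y+h,x:x+w]=m[y:y+h,x:x+w]
    if nm=="bright": M&=(Z>40).astype(np.uint8)
    for k in cv2.findContours(M,cv2.RETR_EXTERNAL,cv2.CHAIN_APPROX_NONE)[0]:
        if cv2.contourArea(k)<60: continue
        mm=np.zeros_like(m);cv2.drawContours(mm,[k],-1,1,-1)
        zz=np.nanmedian(Z[mm>0]) if z is None else z
        q=onplane(c,k[:,0],zz)[:,:2].astype(np.float32)
        r=cv2.minAreaRect(q);print(nm,np.round(k.mean((0,1))),"z",round(float(zz),1),np.round(r[0],1),np.round(r[1],1),round(r[2],1))
E
```

```text
bright [187. 253.] z 62.1 [502.6 168.1] [43.7 32.7] 60.7
bright [228. 254.] z 61.8 [502.   80.3] [35.3 88.7] 76.9
bright [145. 233.] z 47.3 [544.  261.7] [49.4 79.9] 74.4
bright [120. 227.] z 64.2 [555.4 310. ] [24.  98.9] 77.0
dark [335. 230.] z 30.0 [ 559.7 -145.5] [130.7 149.9] 78.5
```

View pics/crop.png

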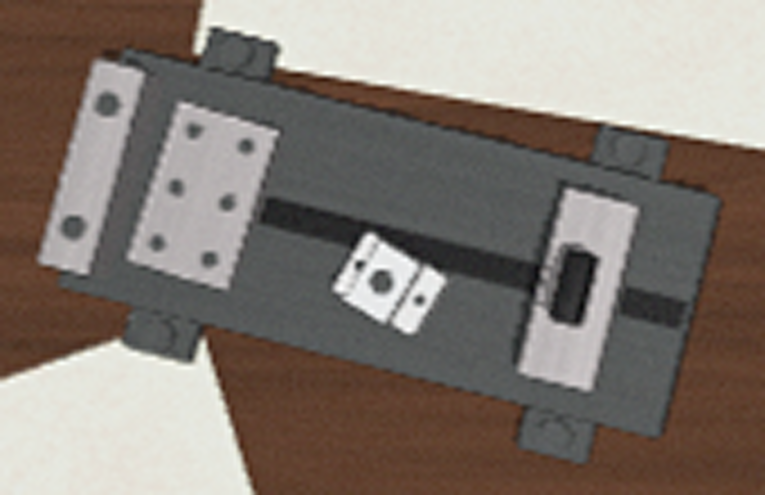

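The crop confirms it: an uncoloured T with its step in the middle, at crop (390,283), with nothing touching it. I'll move above it for a close look.

```bash
python3 -m jog '[-0.8,-0.4,0.1,2,6, -2.1,-1,0.2,5,6, -4.2,-2,0.4,10,6, -6.7,-3.2,0.6,16,6, -9.2,-4.4,0.9,22,6, -12.1,-5.7,1.2,29,6, -15,-7.1,1.4,36,6, -17.9,-8.5,1.7,43,6, -20.8,-9.9,2,50,6, -23.8,-11.3,2.3,57,6, -26.7,-12.7,2.6,64,6, -29.6,-14.1,2.8,71,6, -32.5,-15.4,3.1,78,6, -35,-16.6,3.4,84,6, -37.5,-17.8,3.6,90,6, -39.6,-18.8,3.8,95,6, -40.9,-19.4,3.9,98,6, -41.7,-19.8,4,99.6,6, -41.7,-19.8,4,99.6,6, -41.7,-19.8,4,99.6,6]'
cat > blk.py <<'E'
from h import *
o=get_obs();print(o["clock"],o["position"].round(1),o["ee_rot"].round(4),o["joint_pos"].round(2))
c=cam("wrist");save(c,"w1");P=cloud(c);Z=P[...,2]
hsv=cv2.cvtColor(c["img"],cv2.COLOR_RGB2HSV)
for lo,hi,z in((59,72,66),(42,54,48),(42,72,0)):
    m=((Z>lo)&(Z<hi)&(np.hypot(P[...,0]-502,P[...,1]-168)<45)).astype(np.uint8)
    for k in cv2.findContours(m,cv2.RETR_EXTERNAL,cv2.CHAIN_APPROX_NONE)[0]:
        if cv2.contourArea(k)<200: continue
        mm=np.zeros_like(m);cv2.drawContours(mm,[k],-1,1,-1);s=(mm>0)&(m>0)
        q=P[s][:,:2].astype(np.float32);r=cv2.minAreaRect(q)
        print(z,"zmed",np.nanmedian(Z[s]).round(1),"px",k.mean((0,1)).round(),np.round(r[0],1),np.round(r[1],1),round(r[2],1))
E
python3 blk.py
```

```text
clock: 1.82
position: [502.5, 167.0, 191.1]
ee_rot: [0.863, 0.505, -0.0, -0.0]
wrist_force: [0.3, -0.0, -0.4]
opening: 0.704
finger_force: 0.0
1.8167 [502.5 167.  191.1] [ 8.630e-01  5.052e-01 -3.000e-04 -2.000e-04] [ 0.32  0.14 -0.11  1.32  0.    2.4 ]
66 zmed 66.5 px [280. 186.] [504.7 171.1] [22.3 32. ] 61.1
48 zmed 48.5 px [280. 163.] [512.5 185.3] [11.6 31.7] 60.9
0 zmed 65.5 px [280. 180.] [504.6 170.9] [44.5 32. ] 60.9
```

View pics/w1.png

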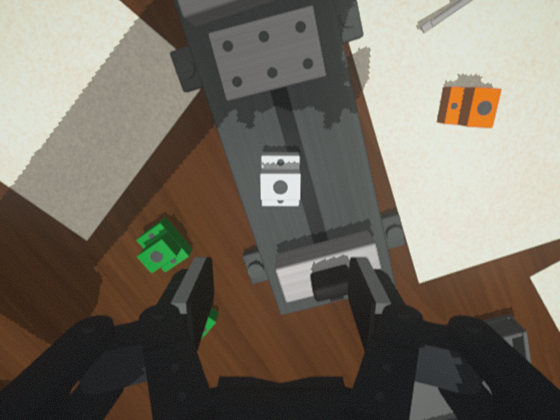

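The wrist picture shows the block at (280,180), square to the fingers, with free space on both sides. I'll descend, stop to close, and check.

```bash
python3 -m jog '[0.2,0,0.5,0,6, 0.4,0,1.5,0,6, 0.5,0,3,0,6, 0.5,0,5,0,6, 0.5,0,7,0,6, 0.5,0,9,0,6, 0.5,0,11,0,6, 0.5,0,12.5,0,6, 0.5,0,13.8,0,6, 0.5,0,14.8,0,6, 0.5,0,15.4,0,6, 0.5,0,15.6,0,6, 0.5,0,15.6,0,6]'
python3 -m jog '[0,0,0,0,4.5, 0,0,0,0,3.5, 0,0,0,0,2.4, 0,0,0,0,2.4, 0,0,0,0,2.4, 0,0,0,0,2.4, 0,0,0,0,2.4, 0,0,0,0,2.4]'
```

```text
clock: 2.95
position: [505.0, 171.9, 35.0]
ee_rot: [0.863, 0.506, -0.0, -0.0]
wrist_force: [-0.2, 0.5, -0.2]
opening: 0.706
finger_force: 0.0
clock: 3.62
position: [506.1, 171.9, 36.3]
ee_rot: [0.863, 0.505, 0.001, 0.0]
wrist_force: [-0.3, -0.3, 5.7]
opening: 0.363
finger_force: 60.5
```

```bash
python3 -m jog '[0,0,-0.3,0,2.4, 0,0,-1,0,2.4, 0,0,-2,0,2.4, 0,0,-3.5,0,2.4, 0,0,-5.5,0,2.4, 0,0,-7.5,0,2.4, 0,0,-9.2,0,2.4, 0,0,-10.1,0,2.4, 0,0,-10.4,0,2.4, 0,0,-10.4,0,2.4]'
python3 -m jog '[-0.4,0.3,0,0,2.4, -1.2,1,0,-1,2.4, -2.7,2.2,0,-2,2.4, -4.7,3.8,0,-4,2.4, -7.2,5.9,0,-6,2.4, -9.7,7.9,0,-7,2.4, -12.2,9.9,0,-9,2.4, -14.7,12,0,-11,2.4, -17.2,14,0,-13,2.4, -19.4,15.8,0,-14,2.4, -21.4,17.4,0,-16,2.4, -23,18.7,0,-17,2.4, -24.2,19.7,0,-18,2.4, -24.8,20.1,0,-18,2.4, -25,20.3,0,-18,2.4, -25,20.3,0,-18,2.4, -25,20.3,0,-18,2.4]'
python3 - <<'E'
from h import *
c=cam("side");a=c["img"][130:350,180:400];cv2.imwrite("pics/s2.png",cv2.resize(a,None,fx=2.6,fy=2.6)[...,::-1])
E
```

```text
clock: 4.45
position: [505.6, 171.7, 140.0]
ee_rot: [0.863, 0.505, 0.001, 0.0]
wrist_force: [0.9, -0.7, -1.4]
opening: 0.363
finger_force: 59.8
clock: 5.87
position: [559.5, -145.1, 138.8]
ee_rot: [0.773, 0.634, -0.0, -0.001]
wrist_force: [0.0, -0.5, -1.4]
opening: 0.365
finger_force: 59.7
```

View pics/s2.png

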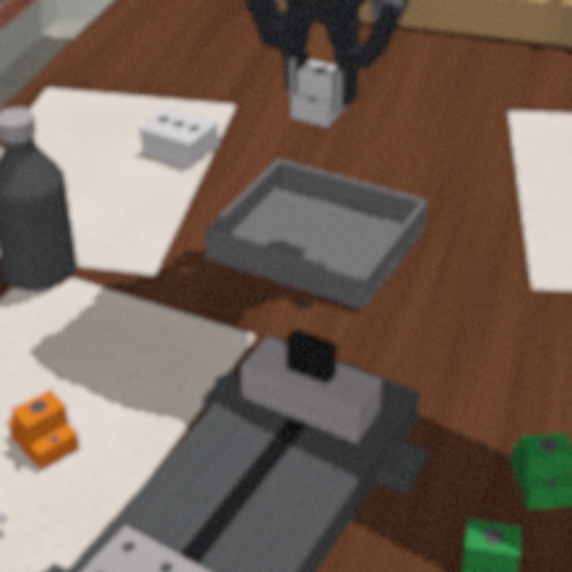

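The block hangs level in the fingers at crop (318,92), above the tray. Next I'll lower it slowly.

```bash
python3 -m jog '[0,0,0.4,0,2.4, 0,0,1.2,0,2.4, 0,0,2.5,0,2.4, 0,0,4,0,2.4, 0,0,5.5,0,2.4, 0,0,7,0,2.4, 0,0,8.5,0,2.4, 0,0,9.8,0,2.4, 0,0,10.8,0,2.4, 0,0,11.5,0,2.4, 0,0,12,0,2.4, 0,0,12.2,0,2.4, 0,0,12.3,0,2.4, 0,0,12.4,0,2.4, 0,0,12.4,0,2.4, 0,0,12.4,0,2.4]'
python3 -m jog '[0,0,0.05,0,2.4, 0,0,0.1,0,2.4, 0,0,0.15,0,2.4, 0,0,0.2,0,2.4,0,0,0.2,0,2.4,0,0,0.2,0,2.4]'
```

```text
clock: 7.25
position: [560.3, -145.8, 15.8]
ee_rot: [0.773, 0.634, 0.0, 0.0]
wrist_force: [-0.3, 0.2, -0.6]
opening: 0.368
finger_force: 59.7
clock: 7.75
position: [559.9, -145.7, 13.2]
ee_rot: [0.773, 0.634, -0.0, -0.0]
wrist_force: [-0.1, 0.3, -1.1]
opening: 0.365
finger_force: 59.7
```

```bash
python3 -m jog '[0,0,0.05,0,2.4, 0,0,0.1,0,2.4, 0,0,0.1,0,2.4, 0,0,0.1,0,2.4]'
python3 -m jog '[0,0,0.05,0,2.4, 0,0,0.1,0,2.4, 0,0,0.1,0,2.4, 0,0,0.1,0,2.4]'
```

```text
clock: 8.08
position: [559.9, -145.7, 12.2]
ee_rot: [0.773, 0.634, -0.0, -0.0]
wrist_force: [0.1, -0.1, -1.3]
opening: 0.364
finger_force: 59.7
clock: 8.42
position: [560.0, -145.7, 11.4]
ee_rot: [0.773, 0.634, 0.0, 0.0]
wrist_force: [-0.6, 0.9, -0.3]
opening: 0.365
finger_force: 60.0
```

```bash
python3 -m jog '[0,0,0.03,0,2.4, 0,0,0.06,0,2.4, 0,0,0.06,0,2.4]'
python3 -m jog '[0,0,0.03,0,2.4, 0,0,0.05,0,2.4, 0,0,0.05,0,2.4]'
```

```text
clock: 8.67
position: [560.0, -145.7, 11.3]
ee_rot: [0.773, 0.634, 0.0, 0.0]
wrist_force: [-2.8, -0.3, 5.2]
opening: 0.365
finger_force: 60.6
clock: 8.92
position: [560.0, -145.7, 11.3]
ee_rot: [0.773, 0.634, 0.0, 0.0]
wrist_force: [-3.3, 0.6, 8.1]
opening: 0.368
finger_force: 61.0
```

Contact. I'll release slowly and rise.

```bash
python3 -m jog '[0,0,0,0,3.4, 0,0,0,0,3.8, 0,0,0,0,4.4, 0,0,0,0,5, 0,0,0,0,5.2, 0,0,0,0,5.2, 0,0,-0.5,0,5.2, 0,0,-1.5,0,5.2, 0,0,-3,0,5.2, 0,0,-5,0,5.2, 0,0,-7.5,0,5.2, 0,0,-10,0,5.2, 0,0,-12.5,0,5.2, 0,0,-14,0,5.2, 0,0,-14.7,0,5.2, 0,0,-15,0,5.2, 0,0,-15,0,5.2]'
python3 - <<'E'
from h import *
c=cam("wrist");save(c,"w3");P=cloud(c);Z=P[...,2]
m=((Z>15)&(Z<60)&(np.hypot(P[...,0]-560,P[...,1]+145)<40))
for a,b in((19,28),(37,46)):
    s=m&(Z>a)&(Z<b);print(np.nanmedian(Z[s]),np.std(Z[s]),cv2.minAreaRect(P[s][:,:2].astype(np.float32)))
E
```

```text
clock: 10.33
position: [560.1, -145.8, 160.7]
ee_rot: [0.773, 0.634, 0.0, 0.0]
wrist_force: [0.3, -0.7, -1.2]
opening: 0.608
finger_force: 0.0
23.513023639733603 1.063308975420607 ((559.9783935546875, -147.06996154785156), (44.33073425292969, 31.657297134399414), 79.27989959716797)
41.4838197459614 0.8523547876638766 ((559.8071899414062, -146.90966796875), (22.649208068847656, 31.63994598388672), 79.36041259765625)
```

View pics/w3.png

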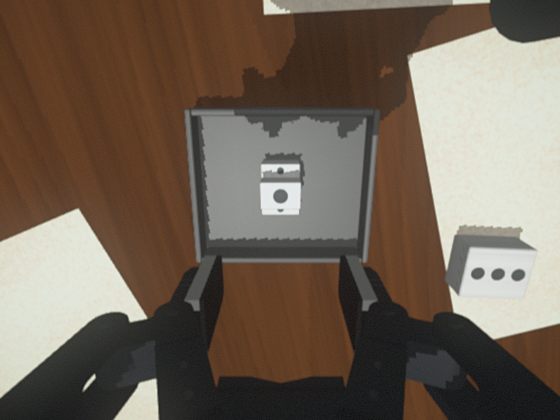

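The block lies flat and upright in the middle of the tray at (281,190). Next is the jaw grip.

```bash
python3 -m jog '[0.4,-0.2,0,-2,5, 1.1,-0.5,0,-5,5, 2.5,-1.2,0,-11,5, 4.2,-2,0,-18,5, 5.9,-2.8,0,-25,5, 7.6,-3.7,0,-32,5, 9.3,-4.5,0,-39,5, 11,-5.3,0,-46,5, 12.7,-6.1,0,-53,5, 14.4,-6.9,0,-60,5, 16.1,-7.7,0,-67,5, 17.8,-8.5,0,-74,5, 19.2,-9.2,0,-80,5, 20.2,-9.7,0,-85,5, 20.8,-10,0,-87.5,5, 21,-10.1,0,-88.2,5, 21,-10.1,0,-88.2,5, 21,-10.1,0,-88.2,5]'
python3 - <<'E'
from h import *
o=get_obs();print(o["position"].round(1),o["ee_rot"].round(4))
c=cam("wrist");save(c,"w4");P=cloud(c);Z=P[...,2]
n=np.hypot(P[...,0]-502,P[...,1]-80)<70
for a,b in((80,97),(57,68)):
    s=(n&(Z>a)&(Z<b)).astype(np.uint8)
    k=max(cv2.findContours(s,cv2.RETR_EXTERNAL,cv2.CHAIN_APPROX_NONE)[0],key=cv2.contourArea)
    mm=np.zeros_like(s);cv2.drawContours(mm,[k],-1,1,-1);s=(mm>0)&(s>0)
    print(k.mean((0,1)),np.median(Z[s]),cv2.minAreaRect(P[s][:,:2].astype(np.float32)))
E
```

```text
clock: 11.88
position: [501.7, 79.8, 159.4]
ee_rot: [0.115, 0.993, -0.0, -0.001]
wrist_force: [0.1, 0.2, 0.1]
opening: 0.585
finger_force: 0.0
[501.7  79.8 159.4] [ 1.146e-01  9.934e-01 -3.000e-04 -6.000e-04]
[282.36363636 215.52272727] 90.08954658953274 ((502.80572509765625, 80.5553207397461), (13.909917831420898, 33.75260543823242), 76.75811004638672)
[282.14723926 200.78220859] 62.45802254514497 ((503.1082458496094, 80.47708892822266), (36.004215240478516, 89.56745910644531), 76.89605712890625)
```

View pics/w4.png

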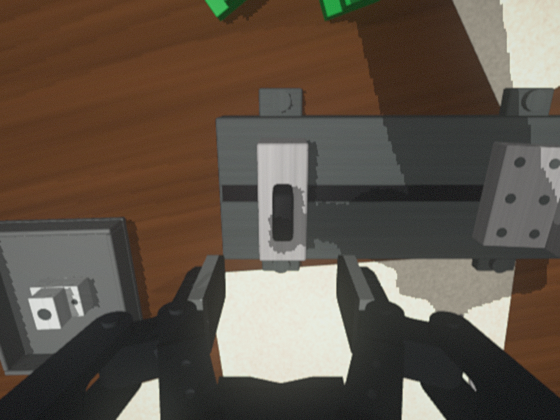

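The grip is at (282,215), inside the fingers' span. I'll descend and close on it.

```bash
python3 -m jog '[-0.1,0.1,0.5,0,5, -0.1,0.1,1.5,0,5, -0.1,0.1,3,0,5, -0.1,0.1,4.5,0,5, -0.1,0.1,6,0,5, -0.1,0.1,7.3,0,5, -0.1,0.1,8.3,0,5, -0.1,0.1,8.9,0,5, -0.1,0.1,9.2,0,5, -0.1,0.1,9.2,0,5, -0.1,0.1,9.2,0,4, -0.1,0.1,9.2,0,3, -0.1,0.1,9.2,0,2, -0.1,0.1,9.2,0,0.8, -0.1,0.1,9.2,0,0.8, -0.1,0.1,9.2,0,0.8, -0.1,0.1,9.2,0,0.8, -0.1,0.1,9.2,0,0.8]'
```

```text
clock: 13.43
position: [503.8, 80.8, 69.0]
ee_rot: [0.114, 0.993, 0.0, 0.001]
wrist_force: [-1.1, -0.3, 5.7]
opening: 0.149
finger_force: 60.1
```

```bash
python3 -m jog '[0,0.2,0,0,0.8, 0,0.6,0,0,0.8, 0,1.2,0,0,0.8, 0,2,0,0,0.8, 0,2.9,0,0,0.8, 0,3.8,0,0,0.8, 0,4.7,0,0,0.8, 0,5.6,0,0,0.8, 0,6.5,0,0,0.8, 0,7.4,0,0,0.8, 0,8.3,0,0,0.8, 0,9.2,0,0,0.8, 0,10.1,0,0,0.8, 0,10.9,0,0,0.8, 0,11.5,0,0,0.8, 0,12,0,0,0.8, 0,12.3,0,0,0.8, 0,12.5,0,0,0.8, 0,12.5,0,0,0.8]'
python3 - <<'E'
from h import *
print(get_obs()["position"]-[503.8,80.8,69])
E
python3 -m jog '[0,0.15,0,0,0.8, 0,0.3,0,0,0.8, 0,0.5,0,0,0.8, 0,0.7,0,0,0.8, 0,0.9,0,0,0.8, 0,1.1,0,0,0.8, 0,1.3,0,0,0.8, 0,1.5,0,0,0.8, 0,1.7,0,0,0.8, 0,1.9,0,0,0.8, 0,2.1,0,0,0.8, 0,2.3,0,0,0.8, 0,2.4,0,0,0.8, 0,2.5,0,0,0.8, 0,2.5,0,0,0.8]'
```

```text
clock: 15.02
position: [532.1, 202.9, 69.1]
ee_rot: [0.114, 0.993, 0.0, 0.001]
wrist_force: [-0.0, -1.7, 4.9]
opening: 0.15
finger_force: 60.3
[2.82729262e+01 1.22084063e+02 7.04422387e-02]
clock: 16.27
position: [537.5, 226.1, 69.1]
ee_rot: [0.114, 0.993, -0.001, 0.001]
wrist_force: [-0.9, -4.6, 6.7]
opening: 0.148
finger_force: 60.5
```

```bash
python3 -m jog '[0,0.1,0,0,0.8, 0,0.2,0,0,0.8, 0,0.3,0,0,0.8, 0,0.4,0,0,0.8, 0,0.4,0,0,0.8]'
python3 -m jog '[0,0.05,0,0,0.8, 0,0.1,0,0,0.8, 0,0.1,0,0,0.8, 0,0.1,0,0,0.8]'
python3 -m jog '[0,0.05,0,0,0.8, 0,0.1,0,0,0.8, 0,0.1,0,0,0.8, 0,0.1,0,0,0.8]'
```

```text
clock: 16.68
position: [538.3, 229.9, 69.0]
ee_rot: [0.114, 0.993, -0.001, 0.001]
wrist_force: [-2.3, -4.8, 7.4]
opening: 0.149
finger_force: 60.5
clock: 17.02
position: [538.5, 230.6, 69.0]
ee_rot: [0.114, 0.993, -0.001, 0.001]
wrist_force: [-1.9, -6.0, 7.3]
opening: 0.15
finger_force: 60.6
clock: 17.35
position: [538.5, 230.6, 69.1]
ee_rot: [0.115, 0.993, -0.002, 0.001]
wrist_force: [-2.7, -7.9, 9.3]
opening: 0.149
finger_force: 60.8
```

```bash
python3 -m jog '[0,0.1,0,0,0.8, 0,0.2,0,0,0.8, 0,0.2,0,0,0.8, 0,0.2,0,0,0.8, 0,0.2,0,0,0.8]'
python3 -m jog '[0,0.1,0,0,0.8, 0,0.2,0,0,0.8, 0,0.3,0,0,0.8, 0,0.3,0,0,0.8, 0,0.3,0,0,0.8]'
```

```text
clock: 17.77
position: [538.5, 230.7, 69.0]
ee_rot: [0.115, 0.993, -0.004, 0.0]
wrist_force: [-4.4, -15.0, 11.4]
opening: 0.149
finger_force: 61.2
clock: 18.18
position: [538.5, 230.8, 69.0]
ee_rot: [0.116, 0.993, -0.007, 0.0]
wrist_force: [-7.3, -25.6, 16.4]
opening: 0.153
finger_force: 61.9
```

Firm at the end stop. I'll relax the push, open, and rise.

```bash
python3 -m jog '[0,-0.2,0,0,0.8, 0,-0.4,0,0,0.8, 0,-0.5,0,0,0.8, 0,-0.5,0,0,0.8]'
python3 -m jog '[0,0,0,0,2, 0,0,0,0,3, 0,0,0,0,4, 0,0,0,0,4.5, 0,0,0,0,4.5, 0,0,0,0,4.5, 0,0,0,0,4.5, 0,0,-0.5,0,4.5, 0,0,-1.5,0,4.5, 0,0,-3,0,4.5, 0,0,-5.5,0,4.5, 0,0,-8,0,4.5, 0,0,-10.5,0,4.5, 0,0,-13,0,4.5, 0,0,-14.5,0,4.5, 0,0,-15,0,4.5, 0,0,-15,0,4.5]'
python3 - <<'E'
from h import *
c=cam("wrist");save(c,"w5");P=cloud(c);Z=P[...,2]
f=np.array([.2267,.974]);
n=np.hypot(P[...,0]-545,P[...,1]-265)<120
hsv=cv2.cvtColor(c["img"],cv2.COLOR_RGB2HSV);br=(hsv[...,2]>95)&(hsv[...,1]<50)
for a,b in((43,53),(57,70)):
    s=(n&(Z>a)&(Z<b)&br).astype(np.uint8)
    for k in cv2.findContours(s,cv2.RETR_EXTERNAL,cv2.CHAIN_APPROX_NONE)[0]:
        if cv2.contourArea(k)<400: continue
        mm=np.zeros_like(s);cv2.drawContours(mm,[k],-1,1,-1);t=(mm>0)&(s>0)
        print(k.mean((0,1)).round(),np.median(Z[t]).round(1),Z[t].std().round(2),cv2.minAreaRect(P[t][:,:2].astype(np.float32)))
E
```

```text
clock: 18.52
position: [538.5, 230.6, 69.0]
ee_rot: [0.115, 0.993, -0.002, 0.0]
wrist_force: [-2.0, -7.6, 8.9]
opening: 0.15
finger_force: 60.9
clock: 19.93
position: [539.4, 233.0, 220.4]
ee_rot: [0.114, 0.993, 0.001, 0.002]
wrist_force: [0.6, -0.2, -0.1]
opening: 0.526
finger_force: 0.0
[324. 173.] 48.6 0.86 ((546.7361450195312, 273.68499755859375), (50.94447708129883, 79.54924011230469), 76.87139892578125)
[277. 178.] 62.5 0.75 ((538.0757446289062, 230.4652099609375), (36.0451545715332, 89.30867767333984), 76.91692352294922)
[370. 178.] 65.5 0.8 ((555.9417724609375, 310.0718078613281), (24.47357940673828, 98.45491027832031), 76.85186004638672)
```

View pics/w5.png

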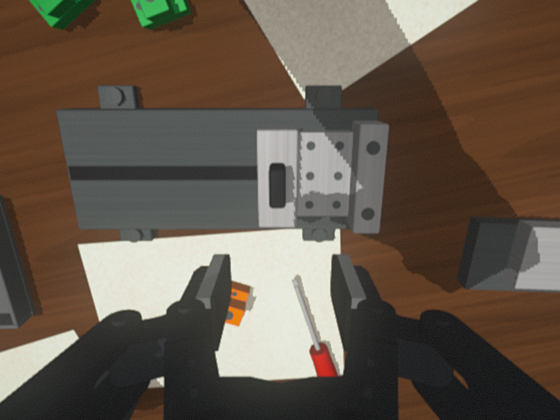

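The picture shows the jaw (277,178), plate (324,173) and fixed jaw (370,178) closed up. All three are at 76.9°, and the plate is flat. The jaw centres measure 81.6 mm apart against 82 mm expected at the stop. Handing in.

```bash
python3 -c "from bench import job;print(job.finish_job())"
```

```text
the job is handed in; nothing more can be done
None
```

The block is lying flat and upright in the grey tray, the jaw is at its end stop with the plate flat and square against the fixed jaw, and I handed the job in at about 20 s; no verdict was returned.

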